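# Push the moisture dish home and flip its lane's keeper paddle to red

## Task

In the three-lane dish rack, one moisture dish has been put only part of the way into its lane, with that lane's keeper paddle still showing green. With the fingertips push that dish along the lane until it is fully home against the back stop, then flip that lane's paddle up and right over its hinge so that it lies flat in the lane in front of the dish, red face up. Do not lift the dish, and leave the other two lanes and everything else on the bench as they are.

Things in the scene. Friction and masses are not known exactly. Their poses are not given: they have to be found in the camera images.
- rack: Dark steel foot plate of the dish rack, 136 x 262 x 8 mm, fixed to the bench, carrying the three lanes side by side at 83 mm spacing (their order changes). Origin: centre of its underside; +x points along the lanes from their open fronts to their back stops, y across them, z up. The open fronts look to the robot's left and a little towards it.
- lane_1: The lane with the dish only part-way in (any of the three), 140 x 79 mm, fixed. Origin: underside centre, 8 mm above the bench. +x runs from its open front to its back stop, y across, z up. The grey deck is 62 mm above the origin, 71 mm wide between white cheeks that stand 13 mm above the deck, and starts at x = -70 mm; the back wall is 24 mm higher than the deck, its stop at x = +61 to +63 mm.
- lane_2: A lane of the same make (sizes and axes as lane_1) that holds a dish fully home, its paddle already over, red up. Leave alone.
- lane_3: A lane of the same make (sizes and axes as lane_1), empty, its paddle lying forward, green up. Leave alone.
- paddle_1 (a joint): Angle of lane_1's keeper paddle (rad), the one to flip: 0 (start) = flat, sticking out beyond the deck's open front, green face with white ring up; 3.14 = flat in the lane, red face with white disc up. Swings freely, lightly damped, 60 g; gravity lays it down on either side. It fits in the lane only if the dish is home (7 mm to spare).
- paddle_2 (a joint): Angle of lane_2's paddle (same make as paddle_1). Starts at 3.14 and must stay.
- paddle_3 (a joint): Angle of lane_3's paddle (same make as paddle_1). Starts at 0 and must stay.
- paddle_1_hinge (a point): Middle of paddle_1's hinge line, 64 mm before the lane's centre, 9 mm above the deck, 79 mm above the bench. Axes as lane_1's (the hinge line is its y). The paddle is 62 mm wide, 4 mm thick and reaches 62 mm from this line.
- paddle_1_edge (a point): Middle of paddle_1's black rolled finger edge (6.4 mm thick), on its centre line, 58.5 mm from the hinge line; moves with the paddle. At the start there is 75 mm of free air below it: a tilted fingertip can go under it from outside and swing the paddle up and over.
- lane_1_home (a point): Point on lane_1's deck (33 mm past the lane's centre) where the dish's origin lies when the dish is fully home against the stop.
- dish_part_in: Round closed aluminium moisture dish with slip lid, 61 mm across its rim (its solid wall, which the finger and the stop meet, is 56 mm across), 26 mm high, about 60 g. Origin: centre of its underside, z up. It stands loose on lane_1's deck, its near rim 5 to 21 mm behind the hinge line, 45 to 61 mm short of home; slides easily.
- dish_home: The same kind of dish, fully home in lane_2. Leave alone.
- small_dish: Bystander: smaller aluminium moisture dish with lid, 53 mm across, 23 mm high, standing on the bench. Origin: centre of its underside.
- petri: Bystander: clear round sorting dish with kernels, 68 mm across, 14 mm high. Origin: centre of its underside.
- tweezers: Bystander: steel tweezers, 148 mm long, lying on the bench. Origin: centre of the underside.
- tally: Bystander: white hand tally counter, 80 x 52 x 20 mm. Origin: centre of its underside.
- marker: Bystander: white and black marker pen, 135 mm long, lying on the bench. Origin: centre of the underside.
Things that resemble listed ones, but are neither listed nor needed, are in the scene too. What is shaped like the dish_part_in but purple is not meant.

How it is judged:
By the outcome, as a careful person would: the job done as asked, in the order asked, and still so for the second after the job is handed in, with the robot touching nothing.
It also fails if it takes over 45 s, if anything falls off the work surface, if the arm or the gripper's body presses on something with over 40 N, if the wrist force passes 120 N, or if a joint passes its speed limit or range.

## Robot

A 6-joint arm with a two-finger parallel gripper is mounted at the origin on a cart in front of the work surface, level with it; the furniture and walls round the work are solid. World frame = base frame: x ahead of the robot, y to its left, z up, the work surface at z = 0. Lengths are in mm, angles in rad, forces in N, time in s.
With the tool pointing down it reaches from about 350 to 925 mm from the base axis. Payload 6.4 kg.
Tool frame: the origin (TCP) lies on the centre line of the jaws, within the pads' length; the fingertips stand env.tip_extent ahead of it and the grasp point (between the pads) lies 5 mm behind it (env.tip_extent is the distance from the TCP to the fingertips, in mm); z points along the fingers, y is the line along which they close (so a half turn about z gives the same grasp; the last joint's range is limited). The gripper opens to 85 mm and grips with 20 to 120 N. Pads are 22 mm wide; open, the fingers measure 114 mm over their backs; the gripper's body (76 mm by 85 mm) begins 54 mm behind the grasp point. The pads swing forward as they close: fully open they stand 13 mm farther back than shut.
Start: joints at [-1.458, 0.245, 1.558, -0, 1.339, -0.174], TCP at [183.879, -623.46, 216.49] pointing down, gripper open.
Joint ranges: [-3.13, 3.13], [-1.02, 2.26], [0.13, 2.54], [-0.95, 4.09], [0.21, 2.88], [-2.74, 2.74]. Speed limits (rad/s): [2.57, 2.57, 3.14, 3.14, 3.14, 3.14].

## Interface

Orientations are given as a 3x3 rotation matrix whose columns are the frame's x, y, z axes.
In Python, from cell import env gives the robot as it stands. The module is installed in compiled form; this text tells all that it offers.
- The arm moves only by the tool step_arm, never from a script. Its argument "series" is a list of rows, each a list of 6 numbers: the shift along the tool's x, y, z normalised to -1 to 1, where 1 is 30 cm, then the turn, a rotation vector about the tool's x, y, z normalised to -1 to 1, where 1 is 45 degrees. In form: [[dx, dy, dz, rx, ry, rz], ...]. A call has 1 to 20 rows; each row shifts and turns the commanded pose from where the row before left it, along the tool's axes as they then stand; what a row does not reach is not made up. A row lasts 1/10 s, in which the tool goes at most 50 mm and 8.59 degrees, less where a joint would pass 70% of its speed; a pose out of reach is approached as far as the arm can. A call with a number of a shift or a turn outside -1 to 1 is refused whole. A call with a gripper value outside its range is refused whole. "grip" is the opening, from 0 (shut) to 1 (fully open), set as the call begins (left out, the last holds). The fingers move at their own pace and stop on an object; "grip_force" is the grip in N (left out, the last holds). Time passes only in rows, so rows that do not move let the fingers close. It gives the time, the measured TCP pose, the force, the opening and the grip force at its end, in the units of the state.
- env.observe(): the state, without advancing time (a new reading comes with each control period).
- env.capture(name): name is "side" or "top"; returns a dict with "pixels" (420x560x3 uint8, blue, green, red), "z_map" (420x560 float32, mm along the optical axis (not along the pixel's ray), 0 where there is no reading), "mtx" (3x3 intrinsics, pixels), "xyz" and "attitude" of the camera in the world. Camera axes: x right, y down, z forward; pixel columns grow to the right and rows downward; lengths in mm; the calibration is good to about 2 mm. A picture is of the moment at which its call begins.
- env.job_done(): hands the job in; it is judged then, once.
The state is a dict: "time_s": time; "joint_positions": joint angles; "joint_vel": joint speeds; "joint_torque": joint torques, N m; "eef_pos": TCP position; "ee_rot": TCP orientation; "contact_force": force on the tool from outside, world axes, zero at the start; "moment": the same for the moment, N m; "width": finger opening in mm; "finger_force": force on a finger pad.
Only numpy, scipy, OpenCV 4.12 (cv2) and the standard library are available. Lean on these libraries where they do the work, as an engineer would, in place of code of your own. Each camera call takes 0.05 s, during which the arm holds its last target. There are 200 camera calls.

## Working session

There is one attempt and no reset: what is moved stays moved. The work goes in short steps, Python scripts to look and compute and a tool call to move; the robot and the scene stay as the last step left them, time stands still between calls to the robot, and variables do not carry over. Pictures are saved under pics/ and viewed, at most 10 in all, crops included, and the job is handed in when it is done.

Besides the shell and the picture viewer there is one more tool, called after ">>>" by a JSON object that holds its "op" and its "data", one argument or row to a line. step_arm: Moves the arm, as the interface text tells. Its arguments: {"type":"object","properties":{"series":{"type":"array","items":{"type":"array","items":{"type":"number","minimum":-1,"maximum":1}}},"grip":{"type":"number"},"grip_force":{"type":"number"}},"required":["series"]}

```bash
mkdir -p pics; python3 - <<'E'
from cell import env
import cv2,pickle
d={n:env.capture(n) for n in("top","side")}
pickle.dump(d,open('c0.pkl','wb'))
for n in d:
    cv2.imwrite(f'pics/{n}0.png',d[n]['pixels']); print(n,d[n]['mtx'],d[n]['xyz'],d[n]['attitude'])
s=env.observe();print(s,env.tip_extent)
E
```

```text
top [[436.64274439   0.         287.01432804]
 [  0.         436.64274439 219.8813301 ]
 [  0.           0.           1.        ]] [ 336.31905038  -28.11221059 1299.79432264] [[-6.21078145e-02 -9.77219566e-01  2.02939745e-01]
 [-9.98069386e-01  6.08810231e-02 -1.22882845e-02]
 [-3.46827298e-04 -2.03311145e-01 -9.79114119e-01]]
side [[390.11894409   0.         276.39526401]
 [  0.         390.11894409 213.09243985]
 [  0.           0.           1.        ]] [1106.40244041 -495.90569271  721.90832863] [[ 0.64157729  0.53682697 -0.54790088]
 [ 0.76703791 -0.44377689  0.46337341]
 [ 0.0056056  -0.71755061 -0.69648382]]
{'time_s': 0.1, 'joint_positions': array([-1.45808024e+00,  2.45742961e-01,  1.55888325e+00, -1.83301379e-05,
        1.33870640e+00, -1.74091177e-01]), 'joint_vel': array([ 0.00224185, -0.00086538, -0.00286614,  0.00212163, -0.00231525,
        0.00131332]), 'joint_torque': array([-1.35667990e-03, -4.30673504e+01, -3.27128148e+01, -1.75387804e-04,
        2.84702212e-03,  3.06008104e-06]), 'eef_pos': array([ 183.82602204, -622.91810729,  215.49611894]), 'ee_rot': array([[ 9.59150794e-01,  2.82895226e-01, -2.13431867e-04],
       [ 2.82895164e-01, -9.59149281e-01,  1.72691172e-03],
       [ 2.83822059e-04, -1.71674759e-03, -9.99998486e-01]]), 'contact_force': array([-0.43405078,  0.54823314,  0.36315639]), 'moment': array([-0.01493294,  0.00827241, -0.00936974]), 'finger_force': 0.0, 'width': 85.48132937249244} 14.0
```

View pics/top0.png

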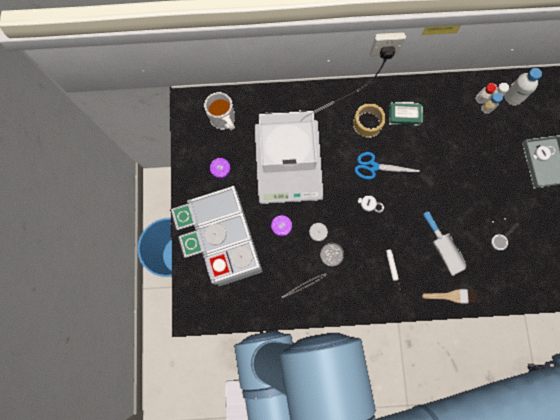

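View pics/side0.png

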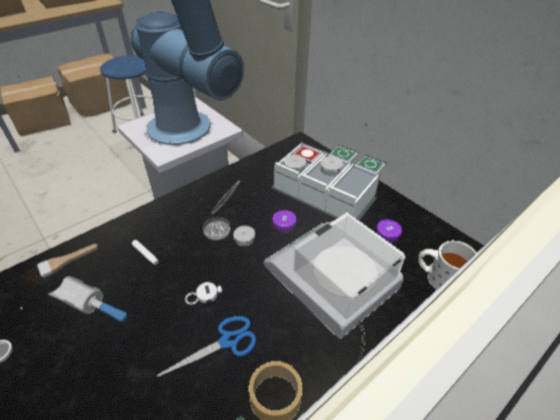

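The top view shows the rack at around (220,235). Lane_1 is the middle lane: green paddle at about (190,243), dish at about (215,233). The empty lane is above it and the red-paddle lane below. Next I'll measure.

```bash
cat > h.py <<'E'
import numpy as np,cv2
def pt(c,uv,z):
    K,R=c['mtx'],np.array(c['attitude']); o=np.array(c['xyz'])
    d=R@np.linalg.inv(K)@np.array([uv[0],uv[1],1.]); return o+d*(z-o[2])/d[2]
def proj(c,p):
    q=c['mtx']@(np.array(c['attitude']).T@(np.array(p)-c['xyz'])); return q[:2]/q[2]
def blobs(c,lo,hi,amin=40):
    m=cv2.inRange(cv2.cvtColor(c['pixels'],cv2.COLOR_BGR2HSV),lo,hi)
    m=cv2.morphologyEx(m,cv2.MORPH_CLOSE,np.ones((5,5)))
    cs,_=cv2.findContours(m,cv2.RETR_EXTERNAL,cv2.CHAIN_APPROX_NONE)
    return [c for c in cs if cv2.contourArea(c)>amin]
E
python3 - <<'E'
import pickle,cv2,numpy as np
from h import *
d=pickle.load(open('c0.pkl','rb'))
for n in d:
    c=d[n]
    for nm,lo,hi in(('green',(65,80,40),(95,255,200)),('red',(0,150,100),(8,255,255))):
        for b in blobs(c,lo,hi):
            (x,y),wh,a=cv2.minAreaRect(b)
            w=pt(c,(x,y),81); 
            corners=[pt(c,p,81)[:2].round(1).tolist() for p in cv2.boxPoints(cv2.minAreaRect(b))]
            print(n,nm,round(x),round(y),cv2.contourArea(b),w.round(1),corners)
c=d['top']
# dish region: height from depth
K,R=c['mtx'],np.array(c['attitude'])
v,u=np.mgrid[0:420,0:560]; z=c['z_map']
P=np.stack([(u-K[0,2])/K[0,0]*z,(v-K[1,2])/K[1,1]*z,z],-1)@R.T+c['xyz']
m=(u>165)&(u<275)&(v>175)&(v<295)&(z>0)
h=P[...,2]
for lo,hi in((92,100),(66,74),(77,86)):
    mm=(m&(h>lo)&(h<hi)).astype(np.uint8)
    n,l,st,ce=cv2.connectedComponentsWithStats(mm)
    for i in range(1,n):
        if st[i,4]>60: print(lo,hi,st[i],ce[i].round(1),P[l==i].mean(0).round(1))
im=cv2.resize(c['pixels'][175:295,160:280],None,fx=5,fy=5,interpolation=cv2.INTER_CUBIC)
cv2.imwrite('pics/crop0.png',im)
E
```

```text
top green 191 243 230.5 [538.3 231.7  81. ] [[558.4, 258.1], [567.5, 218.0], [518.4, 205.4], [509.4, 245.2]]
top green 183 216 223.0 [618.6 252.8  81. ] [[637.2, 280.5], [648.5, 240.0], [600.1, 225.4], [588.9, 265.6]]
top green 405 114 550.5 [ 891.6 -416.3   81. ] [[863.3, -364.1], [929.9, -373.8], [920.2, -469.0], [853.6, -458.4]]
top red 219 265 77.5 [472.5 154.5  81. ] [[492.7, 180.7], [501.6, 140.5], [452.4, 128.4], [443.6, 168.3]]
top red 491 87 55.0 [ 962.  -687.7   81. ] [[967.7, -670.4], [981.6, -693.9], [956.3, -705.0], [942.5, -681.6]]
side green 370 164 99.5 [617. 250.  81.] [[600.3, 225.8], [581.0, 260.7], [633.7, 274.3], [651.4, 239.8]]
side green 343 153 76.5 [536.  227.8  81. ] [[520.1, 204.7], [500.1, 235.9], [552.0, 251.0], [570.4, 220.0]]
92 100 [205 223  22  22 323] [215.4 233.5] [559.5 159.1  96.4]
92 100 [231 240  28  28 371] [243.  255.8] [492.1  84.5  96.3]
66 74 [192 189  48  35 847] [215.  205.9] [645.3 161.8  70.7]
66 74 [200 215  48  36 587] [227.8 232.5] [565.  127.6  70.7]
66 74 [223 255  34  22 122] [241.8 266.9] [464.1  91.8  70.5]
77 86 [ 170  195   81   88 1645] [201.  240.5] [545.  202.8  82.1]
```

View pics/crop0.png

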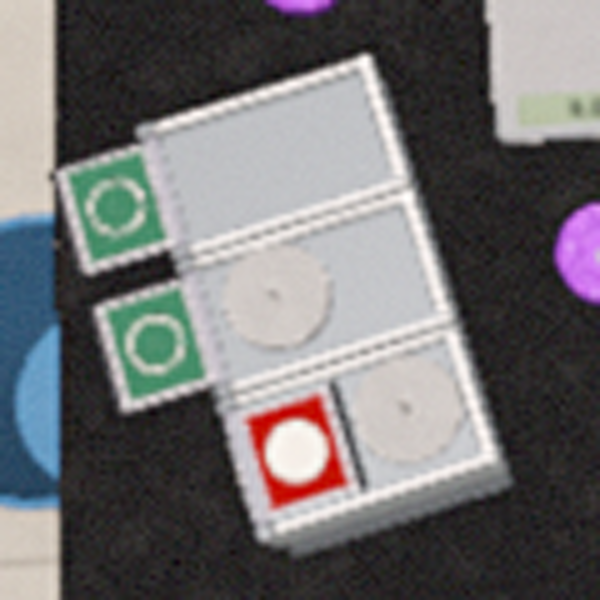

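The crop confirms lane_1 is the middle one, with its dish at about (275,295) in the crop and its green paddle at (155,345). Estimates: lane +x ≈ (0.255,-0.967), hinge ≈ (547,200), dish 55 mm short of home. First I'll shut the gripper and travel to a point above the hinge.

>>> {"op": "step_arm", "data": {
  "series": [
    [0.097,-0.1165,0,0,0,0],
    [0.097,-0.1165,0,0,0,0],
    [0.097,-0.1165,0,0,0,0],
    [0.097,-0.1165,0,0,0,0],
    [0.097,-0.1165,0,0,0,0],
    [0.097,-0.1165,0,0,0,0],
    [0.097,-0.1165,0,0,0,0],
    [0.097,-0.1165,0,0,0,0],
    [0.097,-0.1165,0,0,0,0],
    [0.097,-0.1165,0,0,0,0],
    [0.097,-0.1165,0,0,0,0],
    [0.097,-0.1165,0,0,0,0],
    [0.097,-0.1165,0,0,0,0],
    [0.097,-0.1165,0,0,0,0],
    [0.097,-0.1165,0,0,0,0],
    [0.097,-0.1165,0,0,0,0],
    [0.097,-0.1165,0,0,0,0],
    [0.097,-0.1165,0,0,0,0],
    [0.097,-0.1165,0,0,0,0],
    [0.097,-0.1165,0,0,0,0.036]
  ],
  "grip": 0
}}

```text
time_s: 2.1
eef_pos: [544.5, 213.6, 216.0]
ee_rot: [[0.967, 0.255, -0.001], [0.255, -0.967, -0.0], [-0.001, 0.0, -1.0]]
contact_force: [0.5, -0.4, 0.9]
width: -0.2
finger_force: 0.0
```

```bash
cat > st.py <<'E'
from cell import env
import numpy as np
ex=np.array([.2554,-.9668,0]);ey=np.array([.9668,.2554,0]);H=np.array([547.5,199.5,79])
def st():
    s=env.observe(); p=s['eef_pos']; r=np.array(s['ee_rot']); t=p+env.tip_extent*r[:,2]
    L=lambda q:np.round([(q-H)@ex,(q-H)@ey,q[2]],1)
    print('t',s['time_s'],'tcp',p.round(1),'lane(hinge)',L(p),'tip',L(t),'j',np.round(s['joint_positions'],2),'F',np.round(s['contact_force'],1),'w',round(s['width'],1),env.tip_extent)
    print(r.round(3)); return s
if __name__=='__main__': st()
E
python3 st.py
```

```text
t 2.1 tcp [544.5 213.6 216. ] lane(hinge) [-14.4   0.7 216. ] tip [-14.4   0.7 202. ] j [ 0.18  0.1   1.73 -0.    1.32  1.49] F [ 0.5 -0.4  0.9] w -0.2 14.0
[[ 0.967  0.255 -0.001]
 [ 0.255 -0.967 -0.   ]
 [-0.001  0.    -1.   ]]
```

>>> {"op": "step_arm", "data": {
  "series": [
    [0,-0.01,0.09,0,0,0],
    [0,-0.01,0.12,0,0,0],
    [0,0,0.1,0,0,0],
    [0,0,0.067,0,0,0],
    [0,0,0,0,0,0]
  ]
}}

```text
time_s: 2.6
eef_pos: [539.8, 216.9, 99.3]
ee_rot: [[0.967, 0.256, -0.008], [0.256, -0.967, -0.002], [-0.008, -0.001, -1.0]]
contact_force: [0.5, -0.5, 0.8]
width: 0.1
finger_force: 0.0
```

```bash
python3 - <<'E'
from st import st
from cell import env
import cv2
st()
a=env.capture('top')['pixels'][175:295,160:280];b=env.capture('side')['pixels'][110:230,260:420]
f=lambda i:cv2.resize(i,None,fx=400/i.shape[0]*.85,fy=400/i.shape[0]*.85,interpolation=cv2.INTER_CUBIC)
cv2.imwrite('pics/p1.png',cv2.hconcat([f(a),f(b)]))
E
```

```text
t 2.6 tcp [539.8 216.9  99.3] lane(hinge) [-18.8  -3.   99.3] tip [-18.8  -3.2  85.3] j [ 0.19  0.23  1.81 -0.    1.11  1.5 ] F [ 0.5 -0.5  0.8] w 0.1 14.0
[[ 0.967  0.256 -0.008]
 [ 0.256 -0.967 -0.002]
 [-0.008 -0.001 -1.   ]]
```

View pics/p1.png

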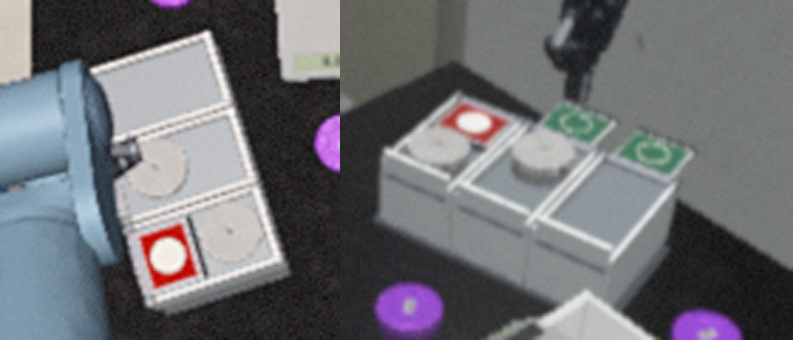

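In the side crop the closed fingertips are just in front of the dish, above the hinge and clear of the paddle. Now the push.

>>> {"op": "step_arm", "data": {
  "series": [
    [0.006,0.02,-0.004,0,0,0],
    [0,0.02,0,0,0,0],
    [0,0.02,0,0,0,0],
    [0,0.02,0,0,0,0],
    [0,0.02,0,0,0,0],
    [0,0.02,0,0,0,0],
    [0,0.02,0,0,0,0],
    [0,0.02,0,0,0,0],
    [0,0.02,0,0,0,0],
    [0,0.02,0,0,0,0],
    [0,0.015,0,0,0,0],
    [0,0,0,0,0,0]
  ]
}}

```text
time_s: 3.9
eef_pos: [561.3, 155.0, 104.6]
ee_rot: [[0.967, 0.255, 0.0], [0.255, -0.967, -0.0], [0.0, 0.0, -1.0]]
contact_force: [-0.4, -0.1, -0.8]
width: 0.3
finger_force: 0.0
```

```bash
python3 - <<'E'
from st import *
from h import *
st()
c=env.capture('top')
K,R=c['mtx'],np.array(c['attitude'])
v,u=np.mgrid[0:420,0:560]; z=c['z_map']
P=np.stack([(u-K[0,2])/K[0,0]*z,(v-K[1,2])/K[1,1]*z,z],-1)@R.T+c['xyz']
h=P[...,2];l=np.stack([(P-H)@ex,(P-H)@ey],-1)
m=(abs(l[...,1])<35)&(h>91)&(h<100)&(l[...,0]>20)&(l[...,0]<122)&(z>0)
print(m.sum(),np.percentile(l[m],[2,98],axis=0),l[m].mean(0))
a=c['pixels'][175:295,160:280];b=env.capture('side')['pixels'][110:230,260:420]
f=lambda i:cv2.resize(i,None,fx=400/i.shape[0]*.85,fy=400/i.shape[0]*.85,interpolation=cv2.INTER_CUBIC)
cv2.imwrite('pics/p2.png',cv2.hconcat([f(a),f(b)]))
E
```

```text
t 3.9 tcp [561.3 155.  104.6] lane(hinge) [ 46.6   1.9 104.6] tip [46.6  1.9 90.6] j [ 0.07  0.22  1.81 -0.    1.11  1.39] F [-0.4 -0.1 -0.8] w 0.3 14.0
[[ 0.967  0.255  0.   ]
 [ 0.255 -0.967 -0.   ]
 [ 0.     0.    -1.   ]]Traceback (most recent call last):
  File "<stdin>", line 10, in <module>
    return _quantile_unchecked(
        a, q, axis, out, overwrite_input, method, keepdims, weights)
    return _ureduce(a,
                    func=_quantile_ureduce_func,
    ...<5 lines>...
                    overwrite_input=overwrite_input,
                    method=method)
    r = func(a, **kwargs)
    result = _quantile(arr,
                       quantiles=q,
    ...<2 lines>...
                       out=out,
                       weights=wgt)
    slices_having_nans = np.isnan(arr[-1, ...])
                                  ~~~^^^^^^^^^
IndexError: index -1 is out of bounds for axis 0 with size 0
```

```bash
cat > look.py <<'E'
from st import *
from h import *
import sys
def dish(name='side'):
    c=env.capture(name)
    K,R=c['mtx'],np.array(c['attitude'])
    v,u=np.mgrid[0:420,0:560]; z=c['z_map']
    P=np.stack([(u-K[0,2])/K[0,0]*z,(v-K[1,2])/K[1,1]*z,z],-1)@R.T+c['xyz']
    h=P[...,2];l=np.stack([(P-H)@ex,(P-H)@ey],-1)
    for o in(0,-83):
        m=(abs(l[...,1]-o)<34)&(h>90)&(h<100)&(l[...,0]>0)&(l[...,0]<124)&(z>0)
        if m.any(): print(name,o,m.sum(),np.percentile(l[m],[3,97],axis=0).round(1).tolist(),l[m].mean(0).round(1))
    return c['pixels']
if __name__=='__main__':
    st()
    a=dish('top')[175:295,160:280];b=dish()[110:230,260:420]
    f=lambda i:cv2.resize(i,None,fx=340/i.shape[0],fy=340/i.shape[0],interpolation=cv2.INTER_CUBIC)
    cv2.imwrite(sys.argv[1],cv2.hconcat([f(a),f(b)]))
E
python3 look.py pics/p2.png
```

```text
t 3.95 tcp [561.1 155.3 104.6] lane(hinge) [ 46.2   1.9 104.6] tip [46.2  1.9 90.6] j [0.08 0.22 1.81 0.   1.11 1.39] F [-0.7  0.5 -0.5] w -0.1 14.0
[[ 0.967  0.255 -0.   ]
 [ 0.255 -0.967  0.   ]
 [ 0.    -0.    -1.   ]]
top -83 337 [[67.2, -108.0], [118.6, -56.1]] [ 92.8 -82.5]
side 0 245 [[21.5, -25.1], [70.9, 26.9]] [46.9  1.7]
side -83 260 [[70.6, -108.0], [122.1, -56.2]] [ 97.3 -81.9]
```

View pics/p2.png

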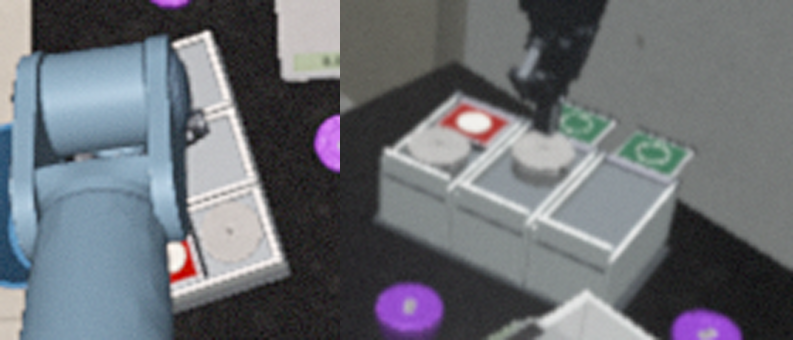

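```bash
python3 - <<'E'
from look import *
c=env.capture('side')
s=env.observe();p=s['eef_pos']
for z in(90,100,110): print(z,proj(c,[p[0],p[1],z]).round(1), c['z_map'][tuple(proj(c,[p[0],p[1],z]).round().astype(int)[::-1])])
K,R=c['mtx'],np.array(c['attitude'])
v,u=np.mgrid[0:420,0:560]; z=c['z_map']
P=np.stack([(u-K[0,2])/K[0,0]*z,(v-K[1,2])/K[1,1]*z,z],-1)@R.T+c['xyz']
l=np.stack([(P-H)@ex,(P-H)@ey,P[...,2]],-1)
m=(abs(l[...,0]-46)<40)&(abs(l[...,1])<40)&(l[...,2]>98)&(l[...,2]<160)
q=l[m]; 
for lo in range(98,160,5):
    k=q[(q[:,2]>=lo)&(q[:,2]<lo+5)]
    if len(k):print(lo,len(k),k.min(0).round(),k.max(0).round())
print(R.T[2])
im=cv2.resize(c['pixels'][120:190,310:380],None,fx=8,fy=8,interpolation=cv2.INTER_CUBIC);cv2.imwrite('pics/p3.png',im)
E
```

```text
90 [331.2 164.9] 1033.2828
100 [331.6 161.9] 1041.7401
110 [332.  158.8] 1055.9193
98 2 [ 31. -18.  98.] [ 52. -11.  98.]
118 6 [ 53.  -7. 118.] [ 57.  10. 122.]
123 9 [ 43.  -0. 123.] [ 61.  13. 127.]
128 19 [ 45.  -4. 128.] [ 64.  14. 133.]
133 13 [ 43.  -5. 133.] [ 62.  13. 137.]
138 20 [ 46.  -8. 139.] [ 63.  13. 143.]
143 13 [ 41.  -1. 144.] [ 64.  14. 147.]
148 17 [ 42.  -3. 148.] [ 62.  14. 152.]
153 3 [ 44.  10. 155.] [ 59.  12. 156.]
158 2 [ 44.  12. 158.] [ 57.  14. 159.]
[-0.54790088  0.46337341 -0.69648382]
```

View pics/p3.png

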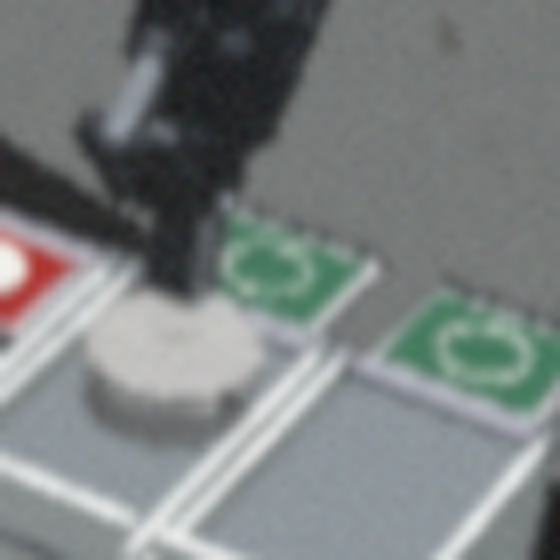

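The close-up shows the fingertips ending at about (180,295) in the crop, above the dish lid. By depth that's z≈117, about 26 mm higher than reported. The dish hasn't moved, so I'll back off, go lower and check by camera.

>>> {"op": "step_arm", "data": {
  "series": [
    [-0.006,-0.07,0,0,0,0],
    [0,-0.08,0,0,0,0],
    [0,-0.08,0,0,0,0],
    [0,0,0.03,0,0,0],
    [0,0,0.03,0,0,0],
    [0,0,0,0,0,0],
    [0,0,0,0,0,0]
  ]
}}

```text
time_s: 4.8
eef_pos: [541.5, 220.9, 85.9]
ee_rot: [[0.967, 0.255, -0.001], [0.255, -0.967, -0.0], [-0.001, 0.0, -1.0]]
contact_force: [0.3, -0.4, 1.5]
width: 0.1
finger_force: 0.0
```

```bash
cat > tip.py <<'E'
from look import *
def tip():
    s=st();p=s['eef_pos']
    c=env.capture('side')
    K,R=c['mtx'],np.array(c['attitude'])
    v,u=np.mgrid[0:420,0:560]; z=c['z_map']
    P=np.stack([(u-K[0,2])/K[0,0]*z,(v-K[1,2])/K[1,1]*z,z],-1)@R.T+c['xyz']
    d=P-p; dark=(c['pixels'].max(-1)<75)&(z>0)
    m=dark&(np.linalg.norm(d,axis=-1)<60)&(P[...,2]>15)
    l=np.stack([(P-H)@ex,(P-H)@ey,P[...,2]],-1)[m]
    ed=list(range(20,180,6))
    for lo in ed:
        k=l[(l[:,2]>=lo)&(l[:,2]<lo+6)]
        if len(k):print(lo,len(k),k.min(0).round(),k.max(0).round())
if __name__=='__main__': tip()
E
python3 tip.py
```

```text
t 4.8 tcp [541.5 220.9  85.9] lane(hinge) [-22.3  -0.3  85.9] tip [-22.3  -0.3  71.9] j [ 0.19  0.25  1.81 -0.    1.08  1.51] F [ 0.3 -0.4  1.5] w 0.1 14.0
[[ 0.967  0.255 -0.001]
 [ 0.255 -0.967 -0.   ]
 [-0.001  0.    -1.   ]]
110 10 [-11.  -4. 110.] [ -7.   7. 116.]
116 9 [ -9.  -4. 116.] [ -5.   8. 122.]
122 10 [-13.  -6. 123.] [ -5.   7. 128.]
128 12 [-12.  -6. 128.] [ -5.   7. 134.]
134 3 [-19.  -2. 135.] [ -3.  11. 138.]
140 2 [-24.  10. 142.] [-10.  12. 144.]
```

>>> {"op": "step_arm", "data": {
  "series": [
    [0,0,0.02,0,0,0],
    [0,0,0.02,0,0,0],
    [0,0,0,0,0,0]
  ]
}}

```text
time_s: 5.15
eef_pos: [540.9, 221.4, 73.3]
ee_rot: [[0.967, 0.255, -0.002], [0.255, -0.967, -0.0], [-0.002, -0.0, -1.0]]
contact_force: [-0.6, 0.6, -0.2]
width: 0.1
finger_force: 0.0
```

```bash
python3 tip.py; python3 - <<'E'
from look import *
c=env.capture('side');cv2.imwrite('pics/p4.png',cv2.resize(c['pixels'][90:190,290:400],None,fx=5,fy=5,interpolation=cv2.INTER_CUBIC))
E
```

```text
t 5.15 tcp [540.9 221.4  73.3] lane(hinge) [-22.9  -0.8  73.3] tip [-22.9  -0.8  59.3] j [ 0.19  0.27  1.82 -0.    1.06  1.51] F [-0.6  0.6 -0.2] w 0.1 14.0
[[ 0.967  0.255 -0.002]
 [ 0.255 -0.967 -0.   ]
 [-0.002 -0.    -1.   ]]
92 1 [-10.   0.  96.] [-10.   0.  96.]
98 9 [-12.  -5.  98.] [ -6.   6. 102.]
104 14 [-13.  -7. 104.] [ -6.   7. 110.]
110 10 [-14.  -7. 112.] [ -7.   6. 116.]
116 12 [-18.  -6. 116.] [ -6.  11. 122.]
128 5 [-29.  -3. 128.] [ -9.  13. 133.]
```

View pics/p4.png

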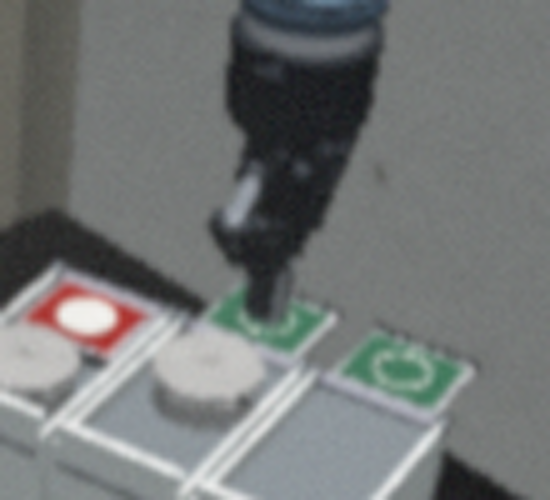

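The tip now hovers over the green paddle at about (262,318) in the crop, real z≈96. So real tip z ≈ reported TCP z + 23. I'll lower 8 mm and push.

>>> {"op": "step_arm", "data": {
  "series": [
    [0,0,0.028,0,0,0],
    [0,0,0,0,0,0],
    [0,0.02,0,0,0,0],
    [0,0.02,0,0,0,0],
    [0,0.02,0,0,0,0],
    [0,0.02,0,0,0,0],
    [0,0.02,0,0,0,0],
    [0,0.02,0,0,0,0],
    [0,0.02,0,0,0,0],
    [0,0.02,0,0,0,0],
    [0,0.02,0,0,0,0],
    [0,0,0,0,0,0]
  ]
}}

```text
time_s: 6.45
eef_pos: [556.7, 169.5, 67.6]
ee_rot: [[0.967, 0.255, 0.002], [0.255, -0.967, 0.001], [0.003, -0.001, -1.0]]
contact_force: [0.0, 3.2, 5.8]
width: -0.1
finger_force: 2.5
```

```bash
python3 -c "
from look import *
st();dish()"
```

```text
t 6.45 tcp [556.7 169.5  67.6] lane(hinge) [31.4  1.2 67.6] tip [31.3  1.3 53.6] j [0.1  0.27 1.83 0.   1.04 1.41] F [0.  3.2 5.8] w -0.1 14.0
[[ 0.967  0.255  0.002]
 [ 0.255 -0.967  0.001]
 [ 0.003 -0.001 -1.   ]]
side 0 292 [[39.1, -25.1], [102.1, 26.8]] [74.5  1.5]
side -83 259 [[70.0, -108.9], [121.6, -56.2]] [ 97.2 -82.2]
```

```bash
python3 - <<'E'
from look import *
c=env.capture('side')
K,R=c['mtx'],np.array(c['attitude'])
v,u=np.mgrid[0:420,0:560]; z=c['z_map']
P=np.stack([(u-K[0,2])/K[0,0]*z,(v-K[1,2])/K[1,1]*z,z],-1)@R.T+c['xyz']
l=np.stack([(P-H)@ex,(P-H)@ey,P[...,2]],-1);g=c['pixels'].max(-1)
for o in(0,-83):
    m=(abs(l[...,1]-o)<26)&(l[...,2]>88)&(l[...,2]<105)&(l[...,0]>0)&(l[...,0]<122)&(g>120)
    for a in range(30,125,8):
        k=l[m&(l[...,0]>=a)&(l[...,0]<a+8)]
        if len(k):print(o,a,len(k),k[:,2].mean().round(1),k[:,2].std().round(1))
m=(abs(l[...,1])<25)&(l[...,2]>80)&(l[...,2]<150)&(l[...,0]>0)&(l[...,0]<60)&(g<75)
for a in range(80,130,5):
    k=l[m&(l[...,2]>=a)&(l[...,2]<a+5)]
    if len(k):print('f',a,len(k),k.min(0).round(),k.max(0).round())
print(env.observe()['contact_force'],env.observe()['finger_force'])
E
```

```text
0 30 1 91.8 0.0
0 38 8 92.4 2.4
0 46 16 95.0 0.9
0 54 33 95.2 1.2
0 62 38 94.9 1.1
0 70 35 95.3 1.3
0 78 41 94.8 1.2
0 86 41 94.4 1.7
0 94 44 93.5 2.7
0 102 13 93.0 2.0
-83 62 5 94.6 0.7
-83 70 31 94.4 1.3
-83 78 32 94.9 1.4
-83 86 36 95.2 1.3
-83 94 36 95.2 1.1
-83 102 34 94.8 1.1
-83 110 36 94.6 1.8
-83 118 22 93.2 2.6
f 100 7 [ 45.  -4. 101.] [ 47.   8. 103.]
f 105 10 [ 40.  -3. 105.] [ 49.   9. 110.]
f 110 10 [ 42.  -5. 110.] [ 48.  10. 115.]
f 115 2 [ 42.   7. 115.] [ 46.   8. 116.]
f 120 2 [ 42.  13. 122.] [ 43.  13. 124.]
f 125 12 [ 28.  -7. 126.] [ 59.  14. 130.]
[-0.20889668  1.04115123 -1.06197564] 0.40923446427768795
```

Dish is flat and moving, with about 22 mm to go.

>>> {"op": "step_arm", "data": {
  "series": [
    [0,0.015,0.007,0,0,0],
    [0,0.015,0,0,0,0],
    [0,0.015,0,0,0,0],
    [0,0.01,0,0,0,0],
    [0,0.008,0,0,0,0],
    [0,0.005,0,0,0,0],
    [0,0.005,0,0,0,0],
    [0,0,0,0,0,0]
  ]
}}

```text
time_s: 7.35
eef_pos: [560.9, 148.8, 64.0]
ee_rot: [[0.967, 0.256, -0.0], [0.256, -0.967, 0.001], [-0.0, -0.001, -1.0]]
contact_force: [-1.1, 2.5, -1.2]
width: 0.1
finger_force: 1.4
```

```bash
python3 -c "
from look import *
st();dish()"
```

```text
t 7.35 tcp [560.9 148.8  64. ] lane(hinge) [52.5 -0.  64. ] tip [52.4 -0.  50. ] j [0.06 0.27 1.83 0.   1.04 1.38] F [-1.1  2.5 -1.2] w 0.1 14.0
[[ 0.967  0.256 -0.   ]
 [ 0.256 -0.967  0.001]
 [-0.    -0.001 -1.   ]]
side 0 301 [[59.7, -25.3], [121.8, 27.1]] [95.   1.6]
side -83 258 [[69.7, -109.7], [121.0, -56.2]] [ 96.8 -82.3]
```

>>> {"op": "step_arm", "data": {
  "series": [
    [0,0.005,0,0,0,0],
    [0,0.005,0,0,0,0],
    [0,0,0,0,0,0]
  ]
}}

```text
time_s: 7.7
eef_pos: [560.7, 148.4, 64.0]
ee_rot: [[0.967, 0.255, -0.002], [0.255, -0.967, 0.005], [-0.001, -0.006, -1.0]]
contact_force: [-4.1, 12.9, 1.8]
width: 0.3
finger_force: 6.7
```

```bash
python3 -c "
from look import *
st();dish()"
```

```text
t 7.7 tcp [560.7 148.4  64. ] lane(hinge) [52.8 -0.3 64. ] tip [52.7 -0.3 50. ] j [0.06 0.27 1.83 0.01 1.04 1.37] F [-4.1 12.9  1.8] w 0.3 14.0
[[ 0.967  0.255 -0.002]
 [ 0.255 -0.967  0.005]
 [-0.001 -0.006 -1.   ]]
side 0 293 [[61.4, -25.0], [122.1, 27.0]] [95.6  1.3]
side -83 256 [[70.2, -108.8], [121.2, -56.2]] [ 96.8 -82.1]
```

The dish is firmly home: 13 N at the stop and the same far edge as the neighbouring dish. Next: retract, rise, move outside and tilt.

>>> {"op": "step_arm", "data": {
  "series": [
    [0,-0.02,0,0,0,0],
    [0,-0.02,0,0,0,0],
    [0,0,-0.13,0,0,0],
    [0,0,-0.13,0,0,0],
    [0,0,-0.13,0,0,0],
    [0,-0.13,0,0,0,0],
    [0,-0.13,0,0,0,0],
    [0,-0.13,0,0,0,0],
    [0,-0.13,0,0,0,0],
    [0,0,0,-0.18,0,0],
    [0,0,0,-0.18,0,0],
    [0,0,0,-0.18,0,0],
    [0,0,0,-0.18,0,0],
    [0,0,0,-0.18,0,0],
    [0,0,0,-0.18,0,0],
    [0,0,0,0,0,0]
  ]
}}

```text
time_s: 9.35
eef_pos: [517.1, 308.9, 177.3]
ee_rot: [[0.966, 0.175, 0.191], [0.259, -0.636, -0.727], [-0.006, 0.752, -0.659]]
contact_force: [-1.0, -0.8, -0.3]
width: 0.2
finger_force: 0.0
```

```bash
python3 - <<'E'
from look import *
s=st();dish('top');p=s['eef_pos'];r=np.array(s['ee_rot'])
for n in('top','side'):
    c=env.capture(n)
    K,R=c['mtx'],np.array(c['attitude'])
    v,u=np.mgrid[0:420,0:560]; z=c['z_map']
    P=np.stack([(u-K[0,2])/K[0,0]*z,(v-K[1,2])/K[1,1]*z,z],-1)@R.T+c['xyz']
    T=(P-p)@r
    m=(z>0)&(np.linalg.norm(T,axis=-1)<90)&(P[...,2]>110)
    print(n,'tcp px',proj(c,p).round(),m.sum())
    q=T[m]
    for a in range(-90,90,8):
        k=q[(q[:,2]>=a)&(q[:,2]<a+8)]
        if len(k):print(a,len(k),k.min(0).round(),k.max(0).round())
    if n=='side':cv2.imwrite('pics/p5.png',cv2.resize(c['pixels'][70:190,280:420],None,fx=4,fy=4,interpolation=cv2.INTER_CUBIC))
E
```

```text
t 9.35 tcp [517.1 308.9 177.3] lane(hinge) [-113.6   -1.5  177.3] tip [-103.    -1.5  168. ] j [ 0.66  0.46  1.54 -0.76  1.57  2.14] F [-1.  -0.8 -0.3] w 0.2 14.0
[[ 0.966  0.175  0.191]
 [ 0.259 -0.636 -0.727]
 [-0.006  0.752 -0.659]]
top 0 327 [[68.4, -24.8], [120.1, 26.9]] [94.3  0.8]
top -83 347 [[66.4, -108.3], [119.3, -56.0]] [ 93. -82.]
top tcp px [153. 248.] 241
-90 18 [-14. -33. -89.] [ -2.  22. -82.]
-82 18 [-14. -39. -82.] [ 12.  45. -75.]
-74 44 [-10. -34. -74.] [ 14.  42. -66.]
-66 29 [-10. -22. -66.] [ 16.  35. -59.]
-58 16 [ -9.  -8. -57.] [  9.  19. -50.]
-50 29 [ -8.  -2. -49.] [ 14.  19. -42.]
-42 32 [ -8.  -4. -42.] [ 12.  20. -34.]
-34 25 [ -8.   2. -34.] [ 14.  20. -26.]
-26 22 [ -8.  -2. -25.] [ 13.  17. -19.]
-18 8 [ -4.   6. -17.] [ 13.  13. -15.]
side tcp px [362. 111.] 359
-90 19 [-11.  -9. -87.] [ 19.  22. -82.]
-82 55 [-10. -38. -82.] [ 19.  47. -74.]
-74 47 [-10. -29. -74.] [ 15.  48. -66.]
-66 60 [-11. -23. -66.] [ 15.  41. -58.]
-58 46 [ -9.  -9. -58.] [ 13.  33. -50.]
-50 27 [ -8.  -1. -50.] [ 13.  19. -43.]
-42 24 [ -8.   4. -41.] [ 14.  22. -34.]
-34 26 [ -9.   0. -34.] [ 13.  22. -26.]
-26 32 [ -9.  -1. -26.] [ 14.  21. -19.]
-18 23 [ -7.  -4. -18.] [ 13.  12. -13.]
```

View pics/p5.png

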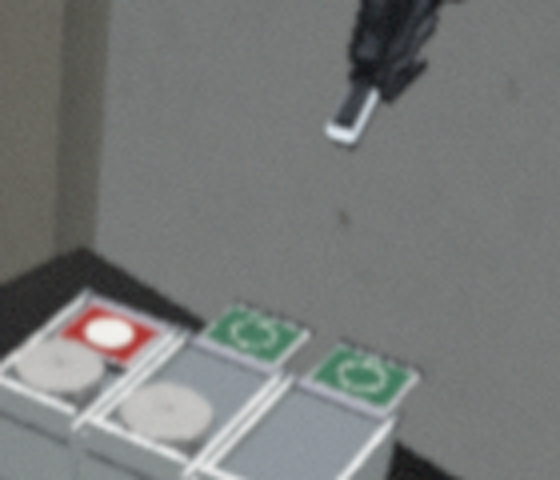

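The tilted finger shows its white tip at about (340,135) in the crop, and the dish is home in lane_1. Measured tip end is at tool z≈-14, with its upper face at tool y≈+16 to 20. Next I'll descend outside the paddle and come in below its edge.

>>> {"op": "step_arm", "data": {
  "series": [
    [-0.01,-0.093,0.082,0,0,0],
    [-0.01,-0.093,0.082,0,0,0],
    [-0.01,-0.093,0.082,0,0,0],
    [-0.01,-0.093,0.082,0,0,0],
    [0,0,0,0,0,0],
    [0,0.044,0.05,0,0,0],
    [0,0.044,0.05,0,0,0],
    [0,0,0,0,0,0]
  ]
}}

```text
time_s: 10.3
eef_pos: [519.4, 263.9, 34.9]
ee_rot: [[0.968, 0.164, 0.191], [0.252, -0.641, -0.725], [0.003, 0.75, -0.662]]
contact_force: [0.4, -0.4, 0.1]
width: -0.1
finger_force: 0.0
```

```bash
python3 - <<'E'
from look import *
s=st();p=s['eef_pos'];r=np.array(s['ee_rot'])
c=env.capture('side')
C=p+16*r[:,1]-15*r[:,2];print('C lane',(C-H)@ex,(C-H)@ey,C[2])
cv2.imwrite('pics/p6.png',cv2.resize(c['pixels'][90:190,290:430],None,fx=5,fy=5,interpolation=cv2.INTER_CUBIC))
E
```

```text
t 10.3 tcp [519.4 263.9  34.9] lane(hinge) [-69.4 -10.7  34.9] tip [-58.9 -10.7  25.6] j [ 0.6   0.61  1.63 -0.81  1.36  2.29] F [ 0.4 -0.4  0.1] w -0.1 14.0
[[ 0.968  0.164  0.191]
 [ 0.252 -0.641 -0.725]
 [ 0.003  0.75  -0.662]]
C lane -70.04726233200138 -10.798790324523962 56.829858165112306
```

View pics/p6.png

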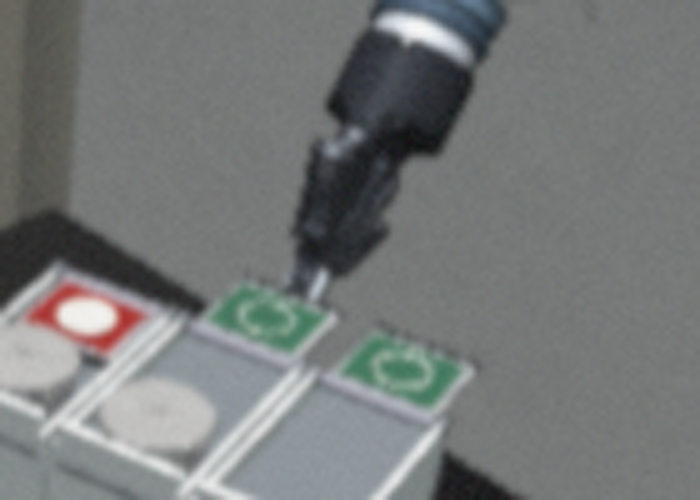

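The fingertip is passing below the paddle's outer edge at about (310,298) in the crop. I'll go a little lower, then in, then start lifting.

>>> {"op": "step_arm", "data": {
  "series": [
    [0,-0.02,0.0175,0,0,0],
    [0,0,0,0,0,0],
    [0,0.031,0.035,0,0,0],
    [0,0.031,0.035,0,0,0],
    [0,0,0,0,0,0],
    [0,0.025,-0.022,0,0,0],
    [0,0.025,-0.022,0,0,0],
    [0,0.025,-0.022,0,0,0],
    [0,0.025,-0.022,0,0,0],
    [0,0,0,0,0,0]
  ]
}}

```text
time_s: 11.35
eef_pos: [525.8, 240.1, 66.6]
ee_rot: [[0.967, 0.167, 0.194], [0.256, -0.641, -0.724], [0.004, 0.749, -0.662]]
contact_force: [-0.3, 1.1, 0.3]
width: -0.1
finger_force: 0.2
```

```bash
cat > pad.py <<'E'
from look import *
def pad():
    s=st();p=s['eef_pos'];r=np.array(s['ee_rot'])
    C=p+16*r[:,1]-15*r[:,2];print('C lane',((C-H)@ex).round(1),((C-H)@ey).round(1),C[2].round(1))
    c=env.capture('side');K,R=c['mtx'],np.array(c['attitude'])
    hsv=cv2.cvtColor(c['pixels'],cv2.COLOR_BGR2HSV)
    v,u=np.mgrid[0:420,0:560]; z=c['z_map']
    P=np.stack([(u-K[0,2])/K[0,0]*z,(v-K[1,2])/K[1,1]*z,z],-1)@R.T+c['xyz']
    l=np.stack([(P-H)@ex,(P-H)@ey,P[...,2]-79],-1)
    g=cv2.inRange(hsv,(65,80,40),(95,255,200))>0
    rd=cv2.inRange(hsv,(0,150,100),(8,255,255))>0
    for n,m in(('g',g),('r',rd)):
        for o in(-83,0,83):
            k=l[m&(abs(l[...,1]-o)<32)&(abs(l[...,0])<90)&(z>0)]
            if len(k)>5:
                a=np.degrees(np.arctan2(k[:,2].mean(),-k[:,0].mean()));print(n,o,len(k),k.mean(0).round(1),'ang',a.round(1))
if __name__=='__main__':pad()
E
python3 pad.py
```

```text
t 11.35 tcp [525.8 240.1  66.6] lane(hinge) [-44.8 -10.6  66.6] tip [-34.3 -10.6  57.4] j [ 0.57  0.53  1.67 -0.82  1.36  2.24] F [-0.3  1.1  0.3] w -0.1 14.0
[[ 0.967  0.167  0.194]
 [ 0.256 -0.641 -0.724]
 [ 0.004  0.749 -0.662]]
C lane -45.4 -10.7 88.6
g 0 112 [-29.1  -3.1  12.3] ang 22.8
g 83 79 [-32.6  80.1   1.3] ang 2.3
r -83 25 [ 25.9 -85.3   1.4] ang 176.8
```

>>> {"op": "step_arm", "data": {
  "series": [
    [0,0.023,-0.007,0,0,0],
    [0,0.023,-0.007,0,0,0],
    [0,0.028,-0.002,0,0,0],
    [0,0.027,-0.002,0,0,0],
    [0,0.024,0.01,0,0,0],
    [0,0.024,0.01,0,0,0],
    [0,0,0,0,0,0]
  ]
}}

```text
time_s: 12.1
eef_pos: [532.7, 209.2, 98.0]
ee_rot: [[0.967, 0.168, 0.191], [0.255, -0.64, -0.725], [0.001, 0.75, -0.661]]
contact_force: [-0.3, 0.2, 0.4]
width: 0.1
finger_force: 0.1
```

```bash
python3 pad.py
```

```text
t 12.1 tcp [532.7 209.2  98. ] lane(hinge) [-13.1 -11.8  98. ] tip [ -2.6 -11.8  88.8] j [ 0.52  0.46  1.71 -0.84  1.36  2.18] F [-0.3  0.2  0.4] w 0.1 14.0
[[ 0.967  0.168  0.191]
 [ 0.255 -0.64  -0.725]
 [ 0.001  0.75  -0.661]]
C lane -13.8 -11.8 120.0
g 0 145 [-10.8  -2.2  28. ] ang 68.9
g 83 78 [-32.9  79.4   1. ] ang 1.8
r -83 27 [ 25.8 -85.1   1.9] ang 175.8
```

>>> {"op": "step_arm", "data": {
  "series": [
    [0,0.016,0.01,0,0,0],
    [0,0.016,0.01,0,0,0],
    [0,0.018,0.02,0,0,0],
    [0,0.016,0.022,0,0,0],
    [0,0.01,0.012,0,0,0],
    [0,0,0,0,0,0],
    [0,0,0,0,0,0]
  ]
}}

```text
time_s: 12.85
eef_pos: [540.5, 179.2, 99.9]
ee_rot: [[0.967, 0.169, 0.192], [0.255, -0.639, -0.725], [-0.0, 0.75, -0.661]]
contact_force: [0.4, 0.3, -0.2]
width: 0.3
finger_force: 0.0
```

```bash
python3 pad.py
```

```text
t 12.85 tcp [540.5 179.2  99.9] lane(hinge) [ 17.8 -11.9  99.9] tip [ 28.3 -11.9  90.6] j [ 0.47  0.43  1.75 -0.86  1.32  2.16] F [ 0.4  0.3 -0.2] w 0.3 14.0
[[ 0.967  0.169  0.192]
 [ 0.255 -0.639 -0.725]
 [-0.     0.75  -0.661]]
C lane 17.1 -11.9 121.8
g 83 80 [-32.3  79.3   1.3] ang 2.4
r -83 27 [ 25.6 -85.5   1.5] ang 176.6
r 0 18 [27.4 -1.4  8.9] ang 162.1
```

The paddle has gone over, so I'll withdraw along the finger axis.

>>> {"op": "step_arm", "data": {
  "series": [
    [0,0.01,-0.03,0,0,0],
    [0,0,-0.1,0,0,0],
    [0,0,-0.13,0,0,0],
    [0,0.03,-0.13,0,0,0],
    [0,0.05,-0.13,0,0,0],
    [0,0,0,0,0,0],
    [0,0,0,0,0,0]
  ]
}}

```text
time_s: 13.6
eef_pos: [515.3, 276.5, 224.8]
ee_rot: [[0.966, 0.168, 0.194], [0.257, -0.641, -0.724], [0.003, 0.749, -0.662]]
contact_force: [-0.4, -0.2, -1.9]
width: 0.1
finger_force: 0.0
```

```bash
python3 pad.py; python3 look.py pics/p7.png
```

```text
t 13.6 tcp [515.3 276.5 224.8] lane(hinge) [-82.7 -11.5 224.8] tip [-72.2 -11.4 215.6] j [ 0.62  0.35  1.59 -0.78  1.58  2.08] F [-0.4 -0.2 -1.9] w 0.1 14.0
[[ 0.966  0.168  0.194]
 [ 0.257 -0.641 -0.724]
 [ 0.003  0.749 -0.662]]
C lane -83.3 -11.5 246.7
g 83 78 [-32.1  79.4   1.5] ang 2.6
r -83 27 [ 25.6 -85.3   1.7] ang 176.2
r 0 38 [26.  -0.5  1.5] ang 176.7
t 13.65 tcp [514.8 275.6 223.3] lane(hinge) [-81.9 -12.2 223.3] tip [-71.4 -12.2 214. ] j [ 0.62  0.35  1.59 -0.78  1.58  2.08] F [ 0.  -0.5  0.1] w 0.2 14.0
[[ 0.967  0.17   0.192]
 [ 0.256 -0.639 -0.725]
 [-0.     0.75  -0.662]]
top 0 325 [[69.0, -24.4], [120.6, 26.6]] [94.2  1. ]
top -83 338 [[67.4, -109.0], [119.2, -56.6]] [ 93.3 -82.6]
side 0 282 [[70.5, -24.7], [122.1, 26.8]] [98.1  1.3]
side -83 253 [[69.3, -109.5], [121.9, -56.3]] [ 97.1 -82.4]
```

View pics/p7.png

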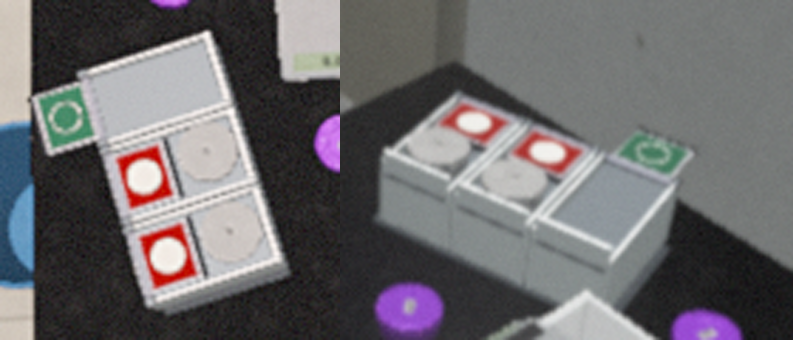

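Both views show lane_1 red face up at about (145,175) and flat, matching lane_2. Its dish is home at (207,150), lane_3 still shows green, and the arm is clear. Handing in.

```bash
python3 -c "
from cell import env
print(env.job_done())"
```

```text
the job is handed in; nothing more can be done
None
```

The job is handed in: the lane_1 dish is home against the back stop and its paddle lies flat in front of it, red face up. The cameras show the other two lanes unchanged, and the arm finished clear of everything.

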